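# Jack the loaded model lift up to its landing

### The job

Stand the brass weight in the middle of the model lift's deck, then jack the deck up with the red-topped pump plunger, pressing each stroke all the way to its stop and letting the plunger come fully back up, until the deck is level with the wooden landing beside it or at the first notch above it. Press firmly but do not force the plunger once it is on its stop, raise the deck by the pump alone, and leave the other things on the bench where they are.

Things in the scene. Friction and masses are not known exactly. Their poses are not given: they have to be found in the camera images.
- lift: Model lift on a plywood base, 180 mm deep (x) by 350 mm wide (y, from -140 to +210 mm) by 18 mm thick; fixed to the bench. Origin: on the bench top under the yellow mast; z up, front faces -x. The mast (62 x 26 mm, 194 mm high) stands at the origin, the deck at y = +90 mm, the blue pump at y = -90 mm. A steel rack in the mast carries the deck; a sprung holding pawl keeps it from coming down, so a notch gained cannot be undone.
- deck: Aluminium deck of the lift, 90 x 90 mm, 8 mm thick, with a yellow circle at its middle. Origin: centre of its top face (z up, x and y as the lift's). It starts 70 mm above the bench. It moves only up, in notches of 12 mm: one full pump stroke raises it by one notch; a stroke that stops short of the stop raises it a little and it sinks back to the old notch.
- landing: Dark wooden landing plate, 90 mm (x) by 60 mm (y), 8 mm thick, on a post, with a yellow edge towards the deck, standing 6 mm from the deck's +y edge; fixed. Origin: centre of its top face. Its height differs from run to run: 17 to 43 mm above the deck's starting height.
- plunger: Red thumb disc on the pump's plunger, 34 mm across, 8 mm thick, the place to press. Origin: centre of its top face, about 166 mm above the bench at rest; its z axis is the plunger's axis, pointing outward and up, leaning 0.35 rad (20 deg) from vertical towards the lift's -x. Press along its -z. The disc's underside is 49 mm from the black flange of the pump's barrel at rest.
- stroke (a joint): How far the plunger is pressed, m along its axis; 0 = fully up (it springs back when released). Its stop lies 24 to 39 mm down, different each run (hidden slack in the linkage); the notch catches only in the last 2 to 3 mm before it. Resistance 3 to 5 N at first, 10 to 15 N just before the stop, then rigid: come onto the stop slowly, as over 60 N, even in a bump, bends the linkage.
- load: Brass cylinder weight with a dark band, 40 mm diameter, 55 mm tall, about 250 g, standing upright and loose on the bench. Origin: centre of its underside.
- syringe_a: Bystander: white syringe with black plunger, about 130 mm long, lying loose. Origin under its middle.
- syringe_b: Bystander: white syringe with black plunger, about 130 mm long, lying loose. Origin under its middle.
- screwdriver: Bystander: screwdriver lying loose, about 200 mm long.
- glue_bottle: Bystander: white bottle with orange cap, 56 mm diameter, 130 mm tall, loose.
- nut_tray: Bystander: blue open tray of nuts, 100 x 140 x 30 mm, loose.
- offcut: Bystander: plywood offcut with three holes, 110 x 60 x 18 mm, loose.
- pencil_cup: Bystander: grey cup, 72 mm across, 95 mm tall, loose.

How it is judged:
On the way, in this order (a step that is already met when the one before it is completed fails the run):
1. the weight stands released in the middle of the deck, which is still at its starting height (horizontal distance between load and deck below 0.022 m and z of load in the frame of deck between -0.004 and 0.004 m and angle between load's own z axis and vertical below 0.1 rad and contact force between the fingers and load below 0.1 N and distance of deck from where it was at the start of the episode below 0.004 m), for 0.2 s.
2. the plunger is pressed down through its stroke (value of joint stroke above 0.022 m).
3. the deck with the weight on it has reached the landing's height and the plunger is back up (horizontal distance between load and deck below 0.022 m and z of load in the frame of deck between -0.004 and 0.004 m and angle between load's own z axis and vertical below 0.1 rad and z of deck in the frame of landing between -0.002 and 0.014 m and value of joint stroke below 0.004 m), for 0.2 s.
At the end, for the whole second after the job is handed in: The weight stands upright on the deck within 22 mm of its centre, at rest; the deck's top is between 2 mm below and 14 mm above the landing's top; the plunger is back up (within 4 mm) (all of step 3 and linear speed of load below 0.02 m/s and linear speed of deck below 0.01 m/s); the robot touches nothing.
It fails at once if the plunger is forced: pressed with more than 60 N (contact force between any of the fingers, the arm and plunger above 60 N).
It fails at once if the robot pushes or lifts the deck itself (more than 8 N) (contact force between any of the fingers, the arm and deck above 8 N).
It fails at once if the weight is tipped over (angle between load's own z axis and vertical above 0.6 rad).
It fails at once if a bystander is moved by more than 40 mm (distance of any of syringe_a, syringe_b, screwdriver, glue_bottle, nut_tray, offcut, pencil_cup from where it was at the start of the episode above 0.04 m).
It also fails if it takes over 61 s, if anything falls off the work surface, if the arm or the gripper's body presses on something with over 40 N, if the wrist force passes 120 N, or if a joint passes its speed limit or range.

### The arm

A 6-joint arm with a two-finger parallel gripper is mounted at the origin on the work surface. World frame = base frame: x ahead of the robot, y to its left, z up, the work surface at z = 0. Lengths are in m, angles in rad, forces in N, time in s.
With the tool pointing down it reaches from about 0.375 to 0.9 m from the base axis. Payload 3.1 kg.
Tool frame: the origin (TCP) lies at the centre of the arm's flange, where the gripper is bolted on; the fingertips stand 173 mm ahead of it and the grasp point (between the pads) lies 155 mm ahead of it; z points along the fingers, x is the direction in which the jaws open and shut, and the axes are right-handed (so a half turn about z gives the same grasp; the last joint's range is limited). The gripper opens to 85 mm and grips with 20 to 120 N. Pads are 22 mm wide; open, the fingers measure 114 mm over their backs; the gripper's body (76 mm by 85 mm) begins 54 mm behind the grasp point. The pads swing forward as they close: fully open they stand 13 mm farther back than shut.
Start: joints at [1.143, 0.527, 1.433, -0, 1.181, -0.178], TCP at [0.154, 0.606, 0.405] pointing down, gripper open.
Joint ranges: [-3.08, 3.08], [-0.75, 2.2], [0.22, 2.44], [-1.43, 4.57], [0, 2.65], [-2.85, 2.85]. Speed limits (rad/s): [2.79, 2.79, 3.14, 3.14, 3.14, 3.14].

### API

Orientations are given as a unit quaternion [x, y, z, w].
In Python, from station import manip gives the robot as it stands.
- The arm moves only by the shell command python3 -m jog 'ROWS' [OPENING] [FORCE]. ROWS is JSON, a list that holds one entry, the list of rows, each a list of 4 numbers: the shift along the world's x, y, z in mm, then the turn about the world's z in degrees. A call has exactly 8 rows; each row shifts and turns the commanded pose from where the row before left it; what a row does not reach is not made up. A row lasts 1/8 s, in which the tool goes at most 62.5 mm and 10.7 degrees, less where a joint would pass 70% of its speed; a pose out of reach is approached as far as the arm can. A call is refused whole if a number of a shift passes 62.5 or a number of a turn 10.7, either way. A call with a gripper value outside its range is refused whole. OPENING is the opening in per cent of the stroke, from 0 (shut) to 100 (fully open), set as the call begins (- or left out, the last holds). The fingers move at their own pace and stop on an object; FORCE is the grip in N (left out, the last holds). Time passes only in rows, so rows that do not move let the fingers close, or fill a call up. It gives the time, the measured TCP pose, the force and the opening at its end, in the units of the state.
- manip.sense(): the state, without advancing time (a new reading comes with each control period).
- manip.snapshot(name): name is "scene" or "top" or "wrist"; returns the picture (480x640x3 uint8, red, green, blue); there is no depth.
- manip.camera_info(name): a dict with "fx", "fy", "cx", "cy" (pixels), "R" (3x3) and "t" (3): a world point X has camera coordinates R X + t. Camera axes: x right, y down, z forward; pixel columns grow to the right and rows downward; lengths in m; the calibration is good to about 2 mm. The wrist camera is an equidistant fisheye: a pixel r from the principal point sees the ray r / f radians off the axis. A picture is of the moment at which its call begins: read the wrist's pose just before it. camera_info takes no time and is no camera call; for the wrist camera it gives the pose at the moment of the call.
- manip.sign_off(): hands the job in, once; it reports no verdict.
The state is a dict: "t": time; "q": joint angles; "qd": joint speeds; "tau": joint torques, N m; "tcp_pos": TCP position; "tool_rot": TCP orientation; "force": force on the tool from outside, world axes, zero at the start; "ft_torque": the same for the moment, N m; "finger_gap": opening from 0.0 (shut) to 1.0 (fully open).
Only numpy, scipy, OpenCV 4.12 (cv2) and the standard library are available. Lean on these libraries where they do the work, as an engineer would, in place of code of your own. Each camera call takes 0.05 s, during which the arm holds its last target. There are 200 camera calls.

## Working session

There is one attempt and no reset: what is moved stays moved. The work goes in short steps, Python scripts to look and compute and a shell command to move; the robot and the scene stay as the last step left them, time stands still between calls to the robot, and variables do not carry over. Pictures are saved under pics/ and viewed, about 8 in all and at most 12, crops included, and the job is handed in when it is done.

```bash
mkdir -p pics; ls; python3 - <<'E'
from station import manip
import cv2,numpy as np,pickle
s=manip.sense();print(s['t'],s['tcp_pos'],s['tool_rot'],s['finger_gap'])
for n in("scene","top","wrist"):
    c=manip.camera_info(n);im=manip.snapshot(n);print(n,{k:np.round(v,3).tolist() for k,v in c.items()})
    pickle.dump((c,im),open(f'pics/{n}0.pkl','wb'));cv2.imwrite(f'pics/{n}0.png',im[:,:,::-1])
E
```

```text
pics
0.0 [0.15431795 0.60528709 0.4037526 ] [ 7.89683379e-01  6.13513643e-01 -9.62081688e-04  4.95807299e-04] 1.00262425827686
scene {'fx': 480.658, 'fy': 480.658, 'cx': 324.332, 'cy': 232.16, 'R': [[-0.865, 0.502, -0.001], [0.419, 0.72, -0.553], [-0.277, -0.479, -0.833]], 't': [0.447, -0.178, 1.401]}
top {'fx': 553.344, 'fy': 553.344, 'cx': 326.917, 'cy': 242.097, 'R': [[-0.015, -1.0, -0.004], [-0.998, 0.016, -0.059], [0.059, 0.003, -0.998]], 't': [0.037, 0.55, 1.331]}
wrist {'fx': 371.648, 'fy': 371.648, 'cx': 318.367, 'cy': 236.725, 'R': [[0.247, 0.969, -0.002], [0.92, -0.234, 0.316], [0.305, -0.08, -0.949]], 't': [-0.622, -0.041, 0.381]}
```

View pics/top0.png

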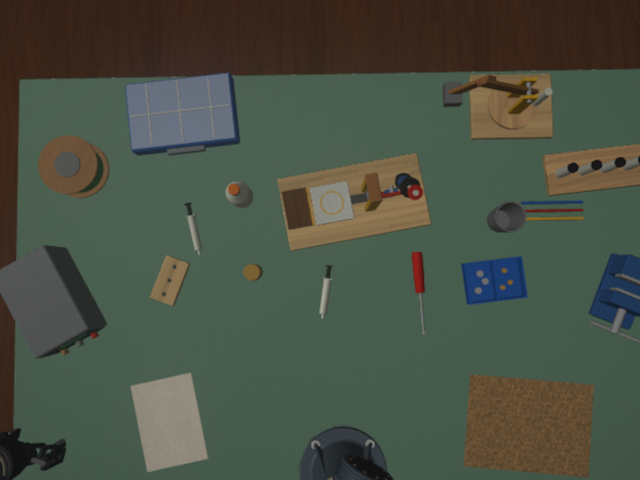

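View pics/scene0.png

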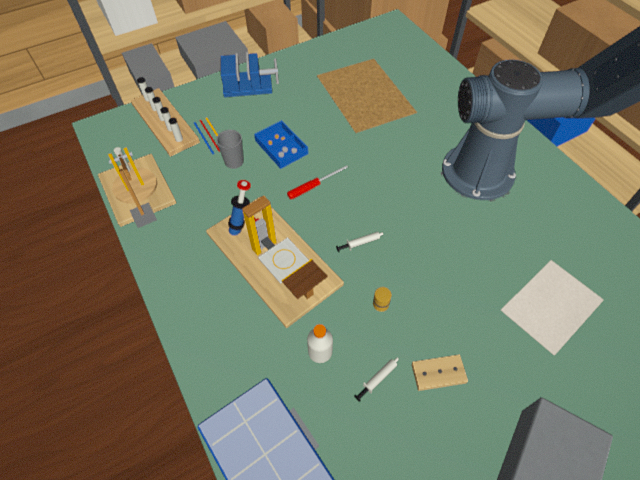

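The top view shows the load at (252,272), deck circle at (332,203), landing at (297,208) and the red disc at (415,192). The scene view shows the load at (382,299), circle at (284,259) and disc at (243,185). Next I measure each by mask in both views.

```bash
cat > h.py <<'E'
import numpy as np,cv2
def ray(c,u,v):
    R,t=np.array(c['R']),np.array(c['t']);return -R.T@t,R.T@np.array([(u-c['cx'])/c['fx'],(v-c['cy'])/c['fy'],1.])
def plane(c,p,z):
    o,d=ray(c,*p);return o+d*(z-o[2])/d[2]
def tri(c1,p1,c2,p2):
    (o1,d1),(o2,d2)=ray(c1,*p1),ray(c2,*p2)
    s=np.linalg.lstsq(np.c_[d1,-d2],o2-o1,rcond=None)[0];a,b=o1+s[0]*d1,o2+s[1]*d2
    return (a+b)/2,np.linalg.norm(a-b)
def blob(im,box,lo,hi,n=1):
    x0,y0,x1,y1=box;h=cv2.cvtColor(im[y0:y1,x0:x1].copy(),cv2.COLOR_RGB2HSV)
    cs,_=cv2.findContours(cv2.inRange(h,lo,hi),cv2.RETR_EXTERNAL,cv2.CHAIN_APPROX_NONE)
    return [c+np.array([x0,y0]) for c in sorted(cs,key=cv2.contourArea)[::-1][:n]]
E
python3 - <<'E'
import pickle,cv2,numpy as np
from h import *
C,T=pickle.load(open('pics/top0.pkl','rb'));D,S=pickle.load(open('pics/scene0.pkl','rb'))
Y=((15,60,90),(35,255,255));Rd=((0,150,60),(8,255,255))
def ell(n,im,box,r):
    for c in blob(im,box,*r,n=2):
        if len(c)>5: print(n,np.round(cv2.fitEllipse(c)[0],1),np.round(cv2.fitEllipse(c)[1],1),cv2.contourArea(c))
ell('circ T',T,(312,185,352,222),Y);ell('circ S',S,(264,240,302,276),Y)
ell('disc T',T,(400,180,430,205),Rd);ell('disc S',S,(230,175,255,195),Rd)
ell('load T',T,(238,258,268,288),((10,100,60),(30,255,255)));ell('load S',S,(365,282,398,315),((10,100,60),(30,255,255)))
a=cv2.resize(T[145:290,235:440],None,fx=3.8,fy=3.8,interpolation=cv2.INTER_CUBIC)
cv2.imwrite('pics/tc.png',a[:,:,::-1])
b=cv2.resize(S[170:330,200:400],None,fx=3.7,fy=3.7,interpolation=cv2.INTER_CUBIC)
cv2.imwrite('pics/sc.png',b[:,:,::-1])
E
```

```text
circ T [331.6 202.5] [23.3 23.5] 428.5
circ T [313.1 216.3] [ 2.7 21.5] 23.5
circ S [283.6 258.8] [19.6 22.8] 349.0
circ S [297.7 243.7] [ 7.6 13.5] 56.0
disc T [414.6 191.7] [14.2 14.8] 162.0
disc S [243.4 184.6] [ 9.1 13.5] 94.5
load T [251.8 271.7] [15.4 16.3] 196.0
load S [381.7 298.7] [16.6 24.9] 319.5
```

View pics/tc.png

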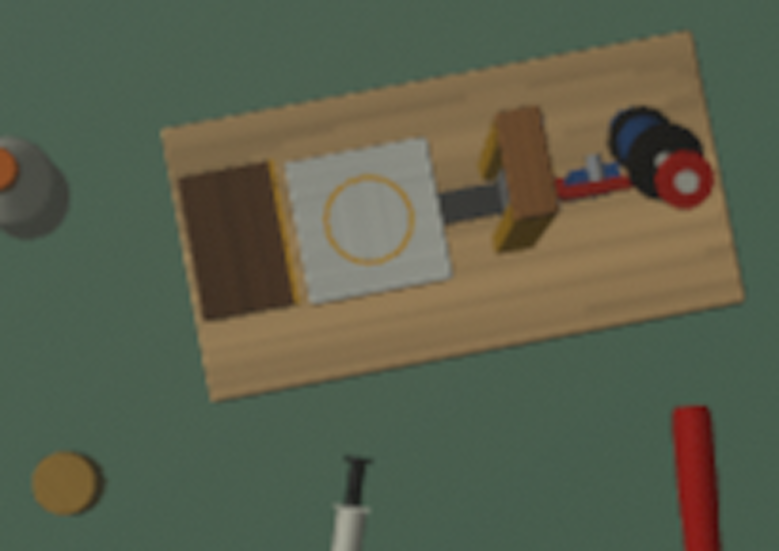

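View pics/sc.png

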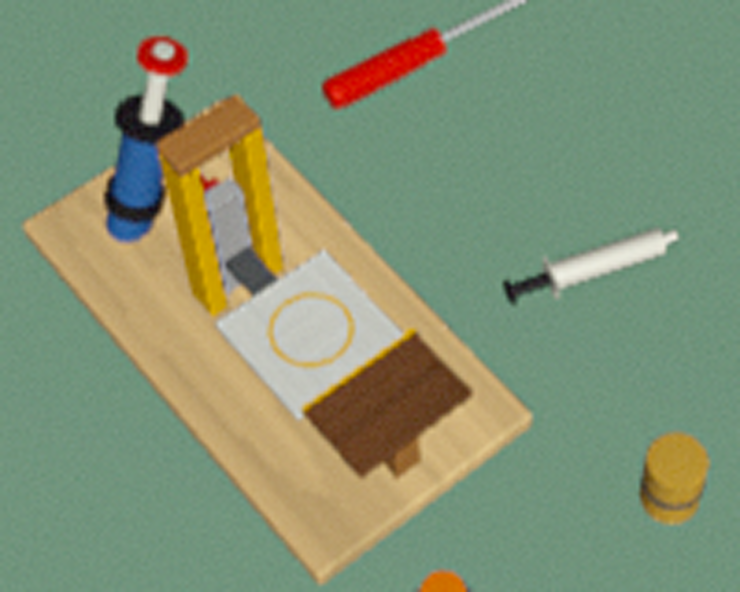

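The top crop shows the base corners at (163,130), (690,30), (745,298) and (211,402). The landing corners are (273,161), (301,303), (204,320) and (180,178) in the top crop, and (305,408), (416,332), (470,391) and (362,475) in the scene crop.

```bash
cat > m.py <<'E'
import pickle
from h import *
C,T=pickle.load(open('pics/top0.pkl','rb'));D,S=pickle.load(open('pics/scene0.pkl','rb'))
tp=lambda a,b:(a/3.8+235-.37,b/3.8+145-.37); sp=lambda a,b:(a/3.7+200-.36,b/3.7+170-.36)
B=np.array([plane(C,tp(*p),.018) for p in[(163,130),(690,30),(745,298),(211,402)]])
print('base',np.round(B,3).tolist(),[round(np.linalg.norm(B[i]-B[i-1]),3) for i in range(4)])
e=(B[0]+B[3]-B[1]-B[2])/2;yaw=np.arctan2(-e[0],e[1]);print('yaw deg',np.degrees(yaw))
c=B.mean(0);ex=np.array([np.cos(yaw),np.sin(yaw)]);ey=np.array([-ex[1],ex[0]])
O=c[:2]-.035*ey;print('lift O',O,'deck pred',O+.09*ey,'disc base pred',O-.09*ey)
print('circ tri',tri(C,(331.6,202.5),D,(283.6,258.8)),'plane T',plane(C,(331.6,202.5),.07),'S',plane(D,(283.6,258.8),.07))
print('disc tri',tri(C,(414.6,191.7),D,(243.4,184.6)),plane(C,(414.6,191.7),.166),plane(D,(243.4,184.6),.166))
print('load T',plane(C,(251.8,271.7),.052),'S',plane(D,(381.7,298.7),.028))
L=[tri(C,tp(*a),D,sp(*b)) for a,b in[((273,161),(305,408)),((301,303),(416,332)),((204,320),(470,391)),((180,178),(362,475))]]
for p,r in L: print('landing',np.round(p,4),round(r,4))
print('screwdriver', plane(C,tp(690,407),.015),'syr',plane(C,tp(357,457),.01),plane(C,tp(20,185),.06))
E
python3 m.py
```

```text
base [[0.707, 0.147, 0.018], [0.767, -0.194, 0.018], [0.593, -0.225, 0.018], [0.531, 0.118, 0.018]] [np.float64(0.178), np.float64(0.346), np.float64(0.177), np.float64(0.349)]
yaw deg 10.034316144520945
lift O [ 0.65569283 -0.07282728] deck pred [0.64001141 0.01579604] disc base pred [ 0.67137425 -0.1614506 ]
circ tri (array([0.64020733, 0.01606628, 0.06745645]), np.float64(0.00047995876736994835)) plane T [0.64007966 0.01595713 0.07      ] S [0.64054123 0.01762421 0.07      ]
disc tri (array([ 0.64841668, -0.16461694,  0.16296445]), np.float64(0.0005958245917341978)) [ 0.64822837 -0.16429105  0.166     ] [ 0.64884907 -0.16194983  0.166     ]
load T [0.48083438 0.2071306  0.052     ] S [0.48049483 0.2092973  0.028     ]
landing [0.674  0.0745 0.0867] 0.0024
landing [0.5867 0.0589 0.0824] 0.0033
landing [0.5783 0.1169 0.0876] 0.0004
landing [0.6647 0.1316 0.0845] 0.0025
screwdriver [ 0.52349702 -0.18837366  0.015     ] syr [0.4948786  0.02537822 0.01      ] [0.6667497  0.23289511 0.06      ]
```

The landing stands about 18 mm above the deck, so two notches should be enough. The base dimensions and both deck estimates agree. I move above the load with the jaws turned to the lift's x (yaw 10°).

```bash
python3 -m jog '[[[33,-40,-7,-8.2],[33,-40,-7,-8.2],[33,-40,-7,-8.2],[33,-40,-7,-8.2],[33,-40,-7,-8.2],[33,-40,-7,-8.2],[33,-40,-7,-8.2],[33,-40,-7,-8.3]]]' 100 40
python3 -m jog '[[[33,-40,-20,0],[30,-37,-20,0],[0,0,-10,0],[0,0,0,0],[0,0,0,0],[0,0,0,0],[0,0,0,0],[0,0,0,0]]]'
python3 - <<'E'
from station import manip
import cv2,numpy as np,pickle
s=manip.sense();print(s['t'],s['tcp_pos'],s['tool_rot'],s['force'],s['q'])
c=manip.camera_info("wrist");im=manip.snapshot("wrist");pickle.dump((c,im),open('pics/w1.pkl','wb'));cv2.imwrite('pics/w1.png',im[:,:,::-1])
E
```

```text
t: 1.15
tcp_pos: [0.4194, 0.2842, 0.3485]
tool_rot: [0.996, 0.085, 0.0, -0.0]
force: [0.7, 0.3, -0.5]
finger_gap: 0.998
t: 2.15
tcp_pos: [0.4813, 0.209, 0.299]
tool_rot: [0.996, 0.087, 0.0, -0.0]
force: [-0.4, 0.1, -1.1]
finger_gap: 1.002
2.15 [0.48128448 0.20896949 0.29903035] [ 9.96172090e-01  8.74133506e-02  2.66582979e-04 -4.13108000e-05] [-0.36740571  0.11808648 -1.12764156] [1.96461226e-01 5.51096562e-01 1.78097944e+00 3.33971833e-05
 8.08977660e-01 2.13880592e-02]
```

View pics/w1.png

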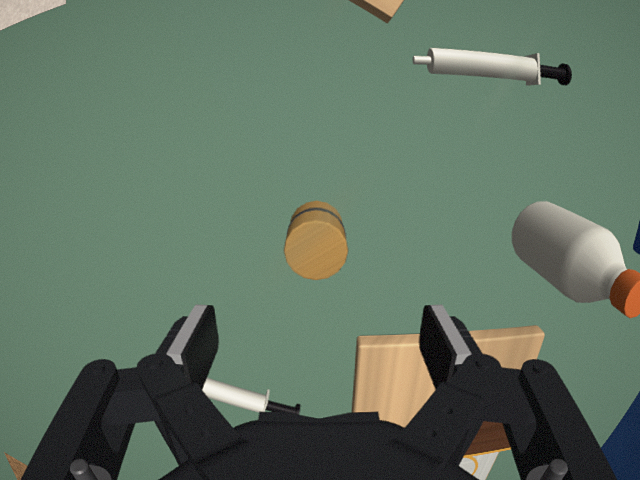

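The wrist view shows the load's top face centred at about (316,248), clear of everything. Casting that ray onto z = 55 mm gives its position.

```bash
cat >> h.py <<'E'
def fplane(c,p,z):
    u=np.array([p[0]-c['cx'],p[1]-c['cy']]);r=np.linalg.norm(u);th=r/c['fx']
    R,t=np.array(c['R']),np.array(c['t']);d=R.T@np.r_[np.sin(th)*u/r,np.cos(th)];o=-R.T@t
    return o+d*(z-o[2])/d[2]
E
python3 - <<'E'
import pickle
from h import *
c,im=pickle.load(open('pics/w1.pkl','rb'))
for p in((316,248),(285,245),(348,240),(316,279)): print(fplane(c,p,.055))
E
```

```text
[0.47920872 0.20956139 0.055     ]
[0.46020901 0.2081627  0.055     ]
[0.49748008 0.21804416 0.055     ]
[0.48280481 0.18898637 0.055     ]
```

```bash
python3 -m jog '[[[-1,0,-20,0],[0,0,-25,0],[0,0,-25,0],[0,0,-20,0],[0,0,-10,0],[0,0,-6,0],[0,0,0,0],[0,0,0,0]]]'
python3 -m jog '[[[0,0,0,0],[0,0,0,0],[0,0,0,0],[0,0,0,0],[0,0,0,0],[0,0,0,0],[0,0,0,0],[0,0,0,0]]]' 0 40
python3 -m jog '[[[0,0,10,0],[0,0,25,0],[0,0,35,0],[0,0,35,0],[0,0,15,0],[0,0,0,0],[0,0,0,0],[0,0,0,0]]]'
```

```text
t: 3.2
tcp_pos: [0.4807, 0.2086, 0.1933]
tool_rot: [0.996, 0.087, 0.001, -0.0]
force: [-0.3, 0.7, 0.5]
finger_gap: 0.998
t: 4.2
tcp_pos: [0.4805, 0.2086, 0.1932]
tool_rot: [0.996, 0.087, 0.0, -0.0]
force: [-1.5, -1.1, 5.1]
finger_gap: 0.457
t: 5.2
tcp_pos: [0.48, 0.2085, 0.3113]
tool_rot: [0.996, 0.087, -0.002, 0.0]
force: [-0.7, -0.0, -3.2]
finger_gap: 0.454
```

```bash
python3 -m jog '[[[20,-24,0,0],[27,-32,0,0],[27,-32,0,0],[27,-32,0,0],[27,-32,0,0],[20,-25,0,0],[12,-15,0,0],[0,0,0,0]]]'
python3 -m jog '[[[0,0,-10,0],[0,0,-15,0],[0,0,-9,0],[0,0,-3,0],[0,0,0,0],[0,0,0,0],[0,0,0,0],[0,0,0,0]]]'
python3 - <<'E'
from station import manip
import cv2,numpy as np,pickle
s=manip.sense();print(s['t'],s['tcp_pos'],s['tool_rot'],s['force'])
c=manip.camera_info("wrist");im=manip.snapshot("wrist");pickle.dump((c,im),open('pics/w2.pkl','wb'));cv2.imwrite('pics/w2.png',im[:,:,::-1])
E
```

```text
t: 6.2
tcp_pos: [0.6408, 0.0158, 0.3118]
tool_rot: [0.996, 0.086, -0.001, -0.0]
force: [0.1, 0.8, -2.5]
finger_gap: 0.458
t: 7.2
tcp_pos: [0.6405, 0.0165, 0.276]
tool_rot: [0.996, 0.087, 0.0, 0.0]
force: [-0.3, 0.2, -2.3]
finger_gap: 0.456
7.2 [0.6405243  0.01652676 0.27604681] [9.96207299e-01 8.70111658e-02 2.65118304e-04 6.37316390e-05] [-0.30351924  0.18254941 -2.27799242]
```

View pics/w2.png

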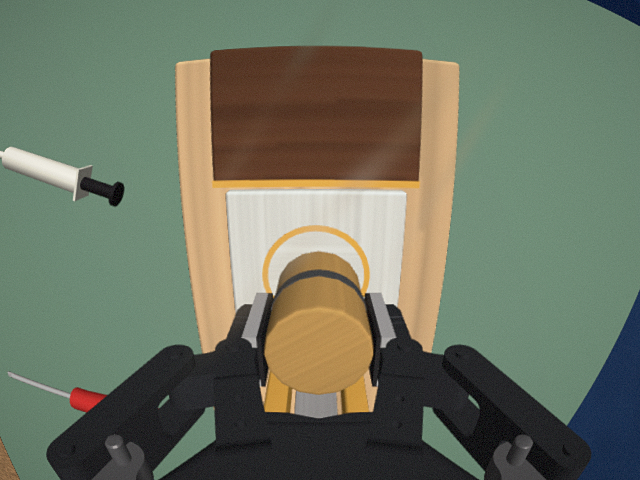

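The load hangs upright over the circle, whose edges are at (265,272), (369,272) and top (316,227). The deck's far edge runs from (228,192) to (406,191). I check these against the deck centre.

```bash
python3 - <<'E'
import pickle
from h import *
c,im=pickle.load(open('pics/w2.pkl','rb'))
y=np.radians(10);ex=np.array([np.cos(y),np.sin(y)]);ey=np.array([-ex[1],ex[0]])
f=lambda p,z:(lambda q:np.round([(q-np.array([.6402,.016]))@ex,(q-np.array([.6402,.016]))@ey],4))(fplane(c,p,z)[:2])
print('rel deck est: circ L,R,top',f((265,272),.07),f((369,272),.07),f((316,227),.07),'edge',f((228,192),.07),f((406,191),.07))
for z in(.086,.09,.1):print('landing',z,f((211,181),z),f((420,181),z),f((211,52),z),f((421,52),z))
E
```

```text
rel deck est: circ L,R,top [-0.0278  0.002 ] [0.0262 0.002 ] [-0.0013  0.0264] edge [-0.0443  0.0444] [0.0428 0.0449]
landing 0.086 [-0.0479  0.0528] [0.0451 0.0527] [-0.0462  0.1102] [0.0439 0.11  ]
landing 0.09 [-0.0467  0.0535] [0.0439 0.0534] [-0.045   0.1094] [0.0428 0.1093]
landing 0.1 [-0.0437  0.0552] [0.0411 0.0551] [-0.0421  0.1075] [0.04   0.1074]
```

The deck centre agrees within about 1 mm, and the landing comes out at about 89 mm. Lowering.

```bash
python3 -m jog '[[[0,0,-5,0],[0,0,-4,0],[0,0,-1.5,0],[0,0,-0.7,0],[0,0,-0.7,0],[0,0,-0.5,0],[0,0,0,0],[0,0,0,0]]]'
```

```text
t: 8.25
tcp_pos: [0.6405, 0.0166, 0.2634]
tool_rot: [0.996, 0.087, 0.0, 0.0]
force: [-0.4, -0.4, -2.3]
finger_gap: 0.461
```

```bash
python3 -m jog '[[[0,0,-0.4,0],[0,0,-0.4,0],[0,0,-0.2,0],[0,0,0,0],[0,0,0,0],[0,0,0,0],[0,0,0,0],[0,0,0,0]]]'
```

```text
t: 9.25
tcp_pos: [0.6405, 0.0166, 0.2626]
tool_rot: [0.996, 0.087, 0.0, 0.0]
force: [-2.0, 0.7, 5.3]
finger_gap: 0.459
```

Contact: the force went from -2.3 to +5.3 N. Releasing and rising.

```bash
python3 -m jog '[[[0,0,0,0],[0,0,0,0],[0,0,0,0],[0,0,0,0],[0,0,0,0],[0,0,0,0],[0,0,0,0],[0,0,0,0]]]' 100 40
python3 -m jog '[[[0,0,10,0],[0,0,20,0],[0,0,30,0],[0,0,30,0],[0,0,30,0],[0,0,20,0],[0,0,0,0],[0,0,0,0]]]'
python3 - <<'E'
from station import manip
import cv2,numpy as np,pickle
s=manip.sense();print(s['t'],s['tcp_pos'],s['force'])
c=manip.camera_info("wrist");im=manip.snapshot("wrist");pickle.dump((c,im),open('pics/w3.pkl','wb'));cv2.imwrite('pics/w3.png',im[:,:,::-1])
E
```

```text
t: 10.25
tcp_pos: [0.6405, 0.0166, 0.2623]
tool_rot: [0.996, 0.087, 0.0, 0.0]
force: [0.3, -0.7, 0.4]
finger_gap: 1.0
t: 11.25
tcp_pos: [0.64, 0.0166, 0.4018]
tool_rot: [0.996, 0.087, -0.001, -0.0]
force: [-0.3, -0.0, -0.0]
finger_gap: 0.998
11.25 [0.64004341 0.01663974 0.40177353] [-0.34512085 -0.00369607 -0.04876746]
```

View pics/w3.png

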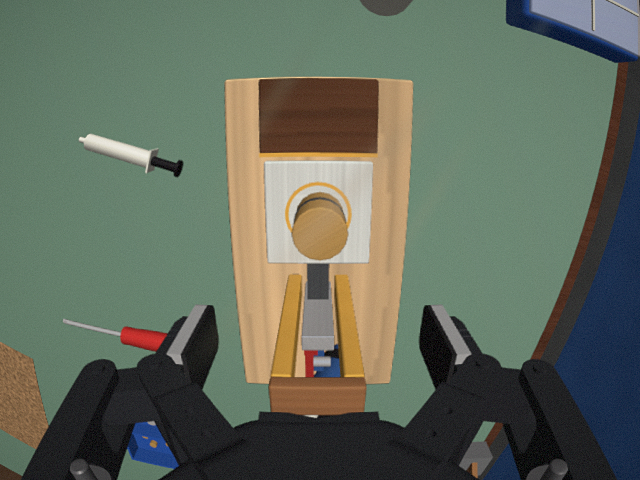

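The load stands upright inside the yellow circle, with its top at (320,232), released on the deck. Now I shut the gripper and go over to above the plunger.

```bash
python3 -m jog '[[[0,0,0,0],[0,-20,0,0],[0,-35,0,0],[1,-40,0,0],[1,-40,0,0],[1,-33,0,0],[0.5,-15,0,0],[0,0,0,0]]]' 0 40
python3 -m jog '[[[0,0,-20,0],[0,0,-20,0],[0,0,-8,0],[0,0,-2,0],[0,0,0,0],[0,0,0,0],[0,0,0,0],[0,0,0,0]]]'
python3 - <<'E'
from station import manip
import cv2,numpy as np,pickle
s=manip.sense();print(s['t'],s['tcp_pos'],s['force'],s['finger_gap'])
c=manip.camera_info("wrist");im=manip.snapshot("wrist");pickle.dump((c,im),open('pics/w4.pkl','wb'));cv2.imwrite('pics/w4.png',im[:,:,::-1])
E
```

```text
t: 12.3
tcp_pos: [0.6438, -0.1678, 0.4019]
tool_rot: [0.996, 0.086, -0.0, -0.0]
force: [0.0, -0.7, -0.6]
finger_gap: 0.001
t: 13.3
tcp_pos: [0.644, -0.1665, 0.3526]
tool_rot: [0.996, 0.087, 0.0, 0.0]
force: [0.1, 0.0, -0.1]
finger_gap: 0.001
13.3 [ 0.64399572 -0.16648415  0.35264556] [ 0.08896928  0.02985155 -0.05147345] 0.0008302956420594926
```

View pics/w4.png

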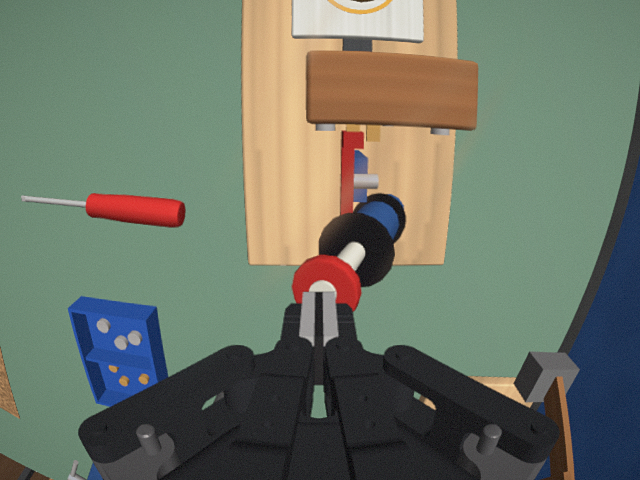

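The wrist view shows the shut fingertips at about (319,293), over the red disc centred at about (327,287). The tips are about 16 mm wide against the 34 mm disc.

```bash
python3 - <<'E'
import pickle
from h import *
c,im=pickle.load(open('pics/w4.pkl','rb'))
for p in((327,287),(293,287),(361,287),(327,255)): print(p,fplane(c,p,.166))
print('tip',fplane(c,(319,293),.178))
E
python3 -m jog '[[[0.3,0,-4,0],[0,0,-3,0],[0,0,-2,0],[0,0,-2,0],[0,0,0,0],[0,0,0,0],[0,0,0,0],[0,0,0,0]]]'
```

```text
(327, 287) [ 0.64695902 -0.16334159  0.166     ]
(293, 287) [ 0.63133662 -0.16613014  0.166     ]
(361, 287) [ 0.66267803 -0.16068463  0.166     ]
(327, 255) [ 0.64403746 -0.14756966  0.166     ]
tip [ 0.64274194 -0.16103752  0.178     ]
t: 14.35
tcp_pos: [0.6444, -0.1664, 0.3416]
tool_rot: [0.996, 0.087, 0.0, 0.0]
force: [0.3, 1.0, 3.5]
finger_gap: 0.004
```

```bash
python3 -m jog '[[[0.85,0.15,-2.35,0],[0.85,0.15,-2.35,0],[0.85,0.15,-2.35,0],[0.85,0.15,-2.35,0],[0.85,0.15,-2.35,0],[0.85,0.15,-2.35,0],[0.85,0.15,-2.35,0],[0.85,0.15,-2.35,0]]]'
```

```text
t: 15.35
tcp_pos: [0.651, -0.1653, 0.3239]
tool_rot: [0.996, 0.087, -0.0, 0.0]
force: [-3.7, 1.1, 11.2]
finger_gap: -0.004
```

```bash
python3 -m jog '[[[0.17,0.03,-0.47,0],[0.17,0.03,-0.47,0],[0.17,0.03,-0.47,0],[0.17,0.03,-0.47,0],[0.17,0.03,-0.47,0],[0.17,0.03,-0.47,0],[0.17,0.03,-0.47,0],[0.17,0.03,-0.47,0]]]'
```

```text
t: 16.35
tcp_pos: [0.6522, -0.165, 0.3205]
tool_rot: [0.996, 0.087, -0.0, 0.0]
force: [-2.4, 1.9, 12.0]
finger_gap: 0.0
```

```bash
python3 -m jog '[[[0.17,0.03,-0.47,0],[0.17,0.03,-0.47,0],[0.17,0.03,-0.47,0],[0.17,0.03,-0.47,0],[0,0,0,0],[0,0,0,0],[0,0,0,0],[0,0,0,0]]]'
```

```text
t: 17.35
tcp_pos: [0.6529, -0.1649, 0.3187]
tool_rot: [0.996, 0.087, -0.0, 0.0]
force: [-2.2, 0.9, 11.8]
finger_gap: -0.0
```

```bash
python3 -m jog '[[[0.17,0.03,-0.47,0],[0.17,0.03,-0.47,0],[0.17,0.03,-0.47,0],[0.17,0.03,-0.47,0],[0.17,0.03,-0.47,0],[0,0,0,0],[0,0,0,0],[0,0,0,0]]]'
```

```text
t: 18.35
tcp_pos: [0.6538, -0.1647, 0.3164]
tool_rot: [0.996, 0.087, -0.0, 0.0]
force: [-3.0, 1.9, 12.9]
finger_gap: -0.0
```

```bash
python3 -m jog '[[[0.17,0.03,-0.47,0],[0.17,0.03,-0.47,0],[0.17,0.03,-0.47,0],[0.17,0.03,-0.47,0],[0.17,0.03,-0.47,0],[0.17,0.03,-0.47,0],[0.17,0.03,-0.47,0],[0,0,0,0]]]'
```

```text
t: 19.35
tcp_pos: [0.655, -0.1646, 0.3131]
tool_rot: [0.996, 0.087, -0.0, 0.0]
force: [-2.3, 2.1, 13.0]
finger_gap: -0.002
```

```bash
python3 -m jog '[[[0.17,0.03,-0.47,0],[0.17,0.03,-0.47,0],[0.17,0.03,-0.47,0],[0.17,0.03,-0.47,0],[0.17,0.03,-0.47,0],[0.17,0.03,-0.47,0],[0,0,0,0],[0,0,0,0]]]'
```

```text
t: 20.35
tcp_pos: [0.6559, -0.1644, 0.3104]
tool_rot: [0.996, 0.087, -0.0, 0.0]
force: [-2.5, 1.5, 13.0]
finger_gap: 0.002
```

```bash
python3 -m jog '[[[0.17,0.03,-0.47,0],[0.17,0.03,-0.47,0],[0.17,0.03,-0.47,0],[0.17,0.03,-0.47,0],[0.17,0.03,-0.47,0],[0,0,0,0],[0,0,0,0],[0,0,0,0]]]'
```

```text
t: 21.35
tcp_pos: [0.6565, -0.1642, 0.3093]
tool_rot: [0.996, 0.087, -0.0, 0.0]
force: [-5.7, 2.1, 17.8]
finger_gap: -0.001
```

```bash
python3 -m jog '[[[0.17,0.03,-0.47,0],[0.17,0.03,-0.47,0],[0.17,0.03,-0.47,0],[0,0,0,0],[0,0,0,0],[0,0,0,0],[0,0,0,0],[0,0,0,0]]]'
```

```text
t: 22.35
tcp_pos: [0.6568, -0.1642, 0.3091]
tool_rot: [0.996, 0.087, -0.001, 0.001]
force: [-7.6, 2.6, 23.7]
finger_gap: 0.001
```

The plunger is on its stop: z held at 309 mm while the force rose to about 25 N. Releasing fully along the axis, then looking at the deck.

```bash
python3 -m jog '[[[-1.7,-0.3,4.8,0],[-1.7,-0.3,5.3,0],[-1.7,-0.3,5.3,0],[-1.7,-0.3,5.3,0],[-1.7,-0.3,5.3,0],[-1.7,-0.3,5.3,0],[-1.7,-0.3,5,0],[-1.4,-0.2,4,0]]]'
python3 - <<'E'
from station import manip
import pickle
from h import *
s=manip.sense();print(s['t'],s['tcp_pos'],s['force'])
c=manip.camera_info("scene");im=manip.snapshot("scene");pickle.dump((c,im),open('pics/s1.pkl','wb'))
C,T=manip.camera_info("top"),manip.snapshot("top")
D,S=pickle.load(open('pics/scene0.pkl','rb'))
a=np.vstack([cv2.resize(i[205:300,215:360],None,fx=3,fy=3,interpolation=cv2.INTER_CUBIC) for i in(S,im)])
cv2.imwrite('pics/cmp1.png',a[:,:,::-1])
E
```

```text
t: 23.35
tcp_pos: [0.6439, -0.1665, 0.3446]
tool_rot: [0.996, 0.087, -0.001, -0.0]
force: [0.6, -0.3, -0.1]
finger_gap: -0.002
23.35 [ 0.64386347 -0.16649126  0.34458205] [ 0.57651246 -0.30425219 -0.05535722]
```

View pics/cmp1.png

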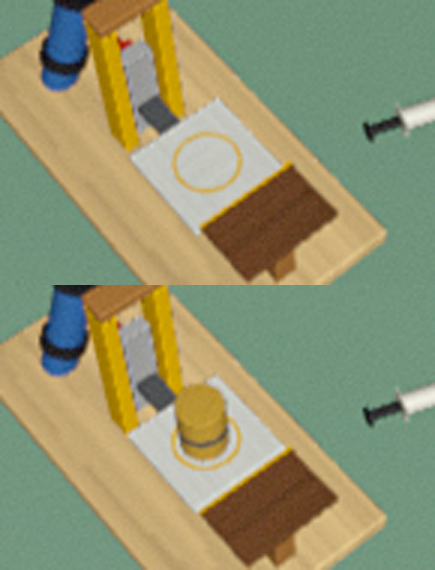

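The lower crop (after stroke 1) shows the weight upright on the deck. The deck's left corner is at about (131,148) relative to its panel, against (131,158) before, so it has risen. I check the amount by comparing the deck's left edge numerically.

```bash
cat > rise.py <<'E'
import pickle,sys
from h import *
D,S=pickle.load(open('pics/scene0.pkl','rb'));_,im=pickle.load(open(sys.argv[1],'rb'))
g0=cv2.cvtColor(S,cv2.COLOR_RGB2GRAY);g1=cv2.cvtColor(im,cv2.COLOR_RGB2GRAY)
# front-left edge of deck (wood -> white, subpixel), column by column: the lower deck edge
def edge(g,u):
    col=cv2.GaussianBlur(g,(3,3),0)[245:292,u].astype(float);d=np.diff(col);i=int(np.argmin(d));
    if 0<i<len(d)-1:
        a,b,c=d[i-1:i+2];i+=.5*(a-c)/(a-2*b+c)
    return 245.5+i
def proj(X): x=np.array(D['R'])@X+np.array(D['t']);return D['fy']*x[1]/x[2]+D['cy'],D['fx']*x[0]/x[2]+D['cx']
us=range(262,279,2);dv=[edge(g0,u)-edge(g1,u) for u in us];print('rows up',np.round(dv,1),'median',np.median(dv))
P=np.array([.67,-.01,.07])
for n in(0,12,24):print(n,np.round(np.array(proj(P))-proj(P+[0,0,n/1000]),2))
E
python3 rise.py pics/s1.pkl
```

```text
rows up [ 1.6  1.8  1.9  1.8  1.6  2.   1.8 27.4 23.9] median 1.7749999999999773
0 [0. 0.]
12 [2.57 0.5 ]
24 [5.18 1.  ]
```

Accounting for the edge's slant, one notch should give about 2.0 rows and I measured 1.8, so stroke 1 caught. Now stroke 2, going quickly at first and slowly onto the stop (known at TCP z of about 309 mm).

```bash
python3 -m jog '[[[0.7,0.1,-2,0],[1.35,0.24,-3.75,0],[1.35,0.24,-3.75,0],[1.35,0.24,-3.75,0],[1.35,0.24,-3.75,0],[1.35,0.24,-3.75,0],[1.35,0.24,-3.75,0],[1.35,0.24,-3.75,0]]]'
python3 -m jog '[[[0.34,0.06,-0.94,0],[0.17,0.03,-0.47,0],[0.17,0.03,-0.47,0],[0.17,0.03,-0.47,0],[0.17,0.03,-0.47,0],[0.17,0.03,-0.47,0],[0.17,0.03,-0.47,0],[0.17,0.03,-0.47,0]]]'
python3 -m jog '[[[0.34,0.06,-0.94,0],[0.17,0.03,-0.47,0],[0.17,0.03,-0.47,0],[0.17,0.03,-0.47,0],[0.17,0.03,-0.47,0],[0,0,0,0],[0,0,0,0],[0,0,0,0]]]'
```

```text
t: 24.45
tcp_pos: [0.654, -0.1647, 0.3181]
tool_rot: [0.996, 0.087, -0.001, 0.0]
force: [-6.7, 0.4, 12.1]
finger_gap: -0.002
t: 25.45
tcp_pos: [0.6554, -0.1644, 0.3141]
tool_rot: [0.996, 0.087, -0.001, 0.0]
force: [-5.9, -0.6, 11.5]
finger_gap: 0.001
t: 26.45
tcp_pos: [0.6564, -0.1643, 0.3113]
tool_rot: [0.996, 0.087, -0.001, 0.0]
force: [-6.4, -0.4, 10.9]
finger_gap: 0.003
```

```bash
python3 -m jog '[[[0.17,0.03,-0.47,0],[0.17,0.03,-0.47,0],[0.17,0.03,-0.47,0],[0.17,0.03,-0.47,0],[0.17,0.03,-0.47,0],[0.17,0.03,-0.47,0],[0.17,0.03,-0.47,0],[0,0,0,0]]]'
```

```text
t: 27.45
tcp_pos: [0.6573, -0.1641, 0.3094]
tool_rot: [0.996, 0.087, -0.001, 0.0]
force: [-8.6, 1.9, 18.4]
finger_gap: -0.001
```

```bash
python3 -m jog '[[[0.17,0.03,-0.47,0],[0.17,0.03,-0.47,0],[0.1,0.02,-0.3,0],[0,0,0,0],[0,0,0,0],[0,0,0,0],[0,0,0,0],[0,0,0,0]]]'
```

```text
t: 28.45
tcp_pos: [0.6575, -0.1641, 0.3092]
tool_rot: [0.996, 0.087, -0.001, 0.001]
force: [-10.5, 0.6, 21.9]
finger_gap: -0.002
```

On the stop again at the same z (309.2 mm), with the force at about 24 N. Releasing and rising clear.

```bash
python3 -m jog '[[[-1.7,-0.3,4.8,0],[-1.7,-0.3,5.3,0],[-1.7,-0.3,5.3,0],[-1.7,-0.3,5.3,0],[-1.7,-0.3,5.3,0],[-1.7,-0.3,5.3,0],[-1.7,-0.3,5.3,0],[-1.7,-0.3,5.3,0]]]'
python3 -m jog '[[[0,0,20,0],[0,0,30,0],[0,0,30,0],[0,0,10,0],[0,0,0,0],[0,0,0,0],[0,0,0,0],[0,0,0,0]]]'
python3 - <<'E'
from station import manip
import pickle
from h import *
s=manip.sense();print(s['t'],s['tcp_pos'],s['force'])
c=manip.camera_info("scene");im=manip.snapshot("scene");pickle.dump((c,im),open('pics/s2.pkl','wb'))
D,S=pickle.load(open('pics/scene0.pkl','rb'))
w=manip.snapshot("wrist");pickle.dump((manip.camera_info("wrist"),w),open('pics/w5.pkl','wb'))
a=np.hstack([cv2.resize(im[165:300,215:360],None,fx=3,fy=3,interpolation=cv2.INTER_CUBIC),w[:405,120:480]])
cv2.imwrite('pics/cmp2.png',a[:,:,::-1])
E
python3 rise.py pics/s2.pkl
```

```text
t: 29.45
tcp_pos: [0.6453, -0.1661, 0.347]
tool_rot: [0.996, 0.087, 0.001, -0.0]
force: [-0.1, 0.1, 0.1]
finger_gap: -0.001
t: 30.45
tcp_pos: [0.6449, -0.1663, 0.4361]
tool_rot: [0.996, 0.087, -0.001, -0.0]
force: [-0.2, 0.0, 0.5]
finger_gap: 0.0
30.45 [ 0.64489571 -0.16627014  0.43607596] [-0.22801509  0.04886458  0.49826286]
rows up [ 3.4  3.9  3.8  3.8  3.4  3.9  3.9 25.5 26.5] median 3.875
0 [0. 0.]
12 [2.57 0.5 ]
24 [5.18 1.  ]
```

View pics/cmp2.png

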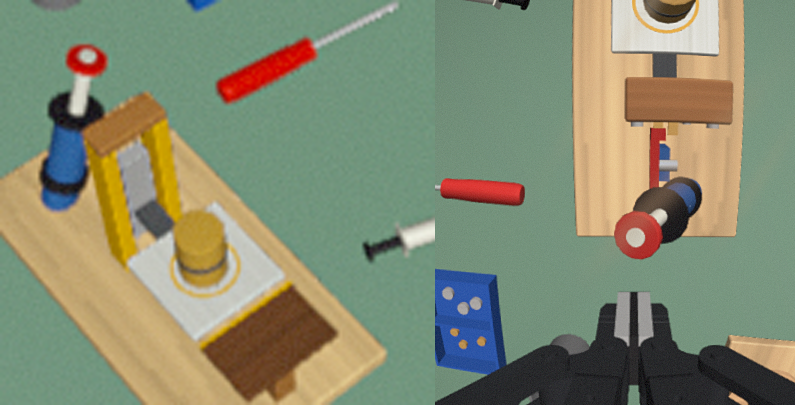

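The picture shows the weight upright in the circle, the plunger up, and the deck raised about two notches (3.9 rows against 4.1 expected). As a last check I look from above the deck to compare the deck and landing heights through their equal 90 mm widths.

```bash
python3 -m jog '[[[0,15,0,0],[0,30,0,0],[0,35,0,0],[0,35,0,0],[-1,35,0,0],[-1,23,0,0],[-1,10,0,0],[0,0,0,0]]]'
python3 - <<'E'
from station import manip
import pickle
from h import *
s=manip.sense();print(s['t'],s['tcp_pos'])
c=manip.camera_info("wrist");im=manip.snapshot("wrist");pickle.dump((c,im),open('pics/w6.pkl','wb'))
cv2.imwrite('pics/w6.png',cv2.resize(im[60:310,190:450],None,fx=2.3,fy=2.3,interpolation=cv2.INTER_CUBIC)[:,:,::-1])
E
```

```text
t: 31.55
tcp_pos: [0.6419, 0.0171, 0.4371]
tool_rot: [0.996, 0.087, 0.0, 0.0]
force: [-0.0, -1.1, 1.0]
finger_gap: 0.0
31.55 [0.64190131 0.0171089  0.43706212]
```

View pics/w6.png

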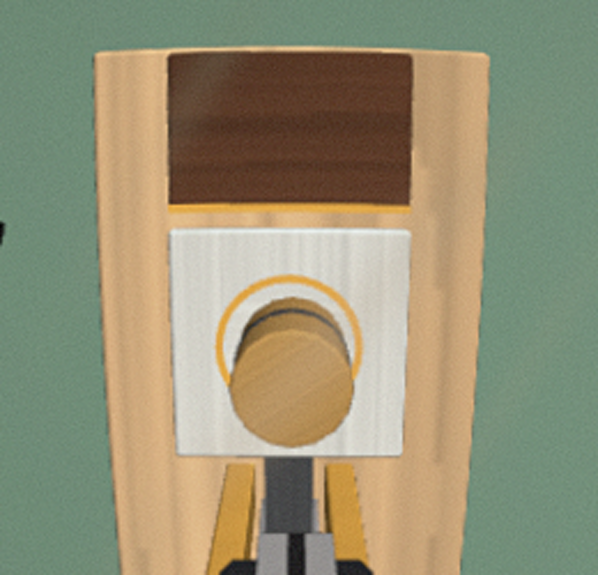

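The landing's near edge runs from (168,211) to (411,211) and the deck's far edge from (170,229) to (410,230). The load top is at (291,388), sitting inside the circle.

```bash
python3 - <<'E'
import pickle
from h import *
c,im=pickle.load(open('pics/w6.pkl','rb'))
q=lambda p:(p[0]/2.3+190-.3,p[1]/2.3+60-.3)
W=lambda a,b,z:np.linalg.norm(fplane(c,q(a),z)-fplane(c,q(b),z))
for z in(.082,.088,.094,.1):print(z,'landing w %.4f deck w %.4f deck depth %.4f'%(W((168,211),(411,211),z),W((170,229),(410,230),z),W((290,229),(290,456),z)), 'gap %.4f'%(fplane(c,q((290,229)),.094)-fplane(c,q((290,211)),z))[:2].__abs__().max())
L=fplane(c,q((291,388)),.149);d=np.mean([fplane(c,q(p),.094) for p in((170,229),(410,230),(403,455),(177,457))],0);print(L,d,L-d)
E
```

```text
0.082 landing w 0.0924 deck w 0.0916 deck depth 0.0922 gap 0.0054
0.088 landing w 0.0907 deck w 0.0899 deck depth 0.0905 gap 0.0060
0.094 landing w 0.0890 deck w 0.0882 deck depth 0.0888 gap 0.0065
0.1 landing w 0.0873 deck w 0.0865 deck depth 0.0871 gap 0.0071
[0.63976578 0.01648382 0.149     ] [0.63910376 0.01586143 0.094     ] [0.00066202 0.00062239 0.055     ]
```

These widths are too coarse: about 1.3 mm of height per crop pixel, with a visible bias of about 2%. They leave deck versus landing ambiguous, so I triangulate both plates from two wrist views taken well to either side.

```bash
cat > shot.py <<'E'
import sys,pickle
from station import manip
c=manip.camera_info("wrist");im=manip.snapshot("wrist");pickle.dump((c,im),open(sys.argv[1],'wb'));print(manip.sense()['tcp_pos'])
E
python3 -m jog '[[[15,3,-5,0],[25,4,-15,0],[25,4,-12,0],[14,3,-5,0],[0,0,0,0],[0,0,0,0],[0,0,0,0],[0,0,0,0]]]'; python3 shot.py pics/wa.pkl
python3 -m jog '[[[-20,-4,0,0],[-40,-7,0,0],[-40,-7,0,0],[-38,-6,0,0],[-20,-4,0,0],[0,0,0,0],[0,0,0,0],[0,0,0,0]]]'; python3 shot.py pics/wb.pkl
cat > two.py <<'E'
import pickle
from h import *
def quad(im,lo,hi):
    c=blob(im[:330],(100,0,560,330),lo,hi)[0];h=cv2.convexHull(c)
    for e in np.arange(2,15,.5):
        q=cv2.approxPolyDP(h,e,True)
        if len(q)==4:break
    q=q[:,0].astype(np.float32);return q,cv2.contourArea(c)
def fray(c,p):
    o=-np.array(c['R']).T@np.array(c['t']);d=fplane(c,p,0)-o;return o,d/np.linalg.norm(d)
V=[pickle.load(open(f'pics/{n}.pkl','rb')) for n in('wa','wb')]
for name,lo,hi in(('deck',(0,0,130),(180,45,255)),('landing',(0,70,20),(20,255,110))):
    Q=[]
    for c,im in V:
        q,a=quad(im,lo,hi);k=sorted(q.tolist(),key=lambda p:p[1]);k=sorted(k[:2])+sorted(k[2:]);Q.append(k);print(name,np.round(k,0).tolist(),a)
    Z=[]
    for p1,p2 in zip(*Q):
        (o1,d1),(o2,d2)=fray(V[0][0],p1),fray(V[1][0],p2)
        s=np.linalg.lstsq(np.c_[d1,-d2],o2-o1,rcond=None)[0];A,B=o1+s[0]*d1,o2+s[1]*d2
        Z.append((A+B)/2);print(np.round((A+B)/2,4),'res',round(np.linalg.norm(A-B),4))
    print('mean z',np.mean(Z,0)[2],'width',np.linalg.norm(Z[0]-Z[1]),np.linalg.norm(Z[2]-Z[3]))
E
python3 two.py
```

```text
t: 32.6
tcp_pos: [0.7206, 0.0307, 0.4008]
tool_rot: [0.996, 0.087, 0.0, 0.0]
force: [0.4, 0.2, -0.2]
finger_gap: -0.001
[0.72064199 0.03071959 0.40069619]
t: 33.65
tcp_pos: [0.564, 0.0028, 0.4001]
tool_rot: [0.996, 0.087, 0.001, 0.0]
force: [-0.4, 0.5, -0.3]
finger_gap: -0.002
[0.56383821 0.00280593 0.399971  ]
deck [[160.0, 169.0], [268.0, 165.0], [167.0, 244.0], [206.0, 273.0], [270.0, 274.0]] 6088.5
deck [[362.0, 164.0], [470.0, 169.0], [357.0, 273.0], [428.0, 273.0], [464.0, 234.0]] 6140.0
[0.5882 0.0519 0.0924] res 0.0005
[0.675  0.0665 0.0906] res 0.0006
[ 0.5999 -0.0198  0.1005] res 0.0227
[ 0.6454 -0.0098  0.134 ] res 0.0
[0.6848 0.0021 0.1081] res 0.031
mean z 0.10509914081623765 width 0.08804086930161602 0.057328757627148966
landing [[159.0, 87.0], [268.0, 81.0], [160.0, 156.0], [269.0, 152.0]] 7747.0
landing [[361.0, 79.0], [472.0, 87.0], [360.0, 151.0], [469.0, 155.0]] 7658.0
[0.5761 0.1162 0.0846] res 0.0011
[0.6641 0.1307 0.0857] res 0.0011
[0.5854 0.0612 0.0878] res 0.0002
[0.6736 0.0765 0.0857] res 0.0007
mean z 0.08596071530296304 width 0.08912546135974093 0.08960948951868887
```

The deck's far corners come out at 91.5 mm and the landing at about 86 mm, with residuals of 1 mm or less. The deck is therefore about 5 mm above the landing, which is the first notch above it and agrees with the notch count. The robot is clear of everything, so I hand in.

```bash
python3 -c "
from station import manip
print(manip.sense()['force'],manip.sense()['t']);manip.sign_off()"
```

```text
[-0.19917527 -0.16128146  0.39688216] 33.7
the job is handed in; nothing more can be done
```

The brass weight is standing in the middle of the deck, and two full pump strokes raised the deck to the first notch above the landing. I handed in at t = 33.7 s of the 61 s allowed; no verdict is reported.

- **Strokes:** both ended on the stop at the same tool height (309 mm). The readings at the ends of the moves never passed about 25 N. After each stroke the plunger was let fully back up.
- **Deck height:** the scene camera showed it rising 1.8 and then 3.9 pixel rows, against about 2.0 and 4.1 expected for one and two notches. Two wrist views put the deck's far corners at about 91.5 mm and the landing at about 86 mm, so the deck is about 5 mm above it.
- **Weight:** it stood upright about 1 mm from the deck's centre in the last close view.
- **Robot:** it was clear of everything at hand-in, with the force reading near zero.

**Checks that disagreed:**
- An earlier comparison of the two plates' widths in one wrist view was too coarse. It suggested the deck might be about 3 mm low, which is why I took the two-view measurement.
- In that measurement the deck's near corners were unusable, because the picked corners did not match between the two views. I used only its far corners.
- I did not measure the bystanders again after the moves, though I saw no contact with them.

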